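# Sort the leftover robot parts into the workshop bins

### The arm

A 7-joint arm with a two-finger parallel gripper is mounted at the origin on the work surface. World frame = base frame: x ahead of the robot, y to its left, z up, the work surface at z = 0. Lengths are in m, angles in rad, forces in N, time in s.
With the tool pointing down it reaches from about 0.425 to 0.875 m from the base axis. Payload 4.7 kg.
Tool frame: the origin (TCP) lies midway between the tips of the shut fingers; the grasp point (between the pads) lies 19 mm behind it; z points along the fingers, y is the line along which they close (so a half turn about z gives the same grasp; the last joint's range is limited). The gripper opens to 87 mm and grips with 3 to 60 N. Pads are 19 mm wide; open, the fingers measure 117 mm over their backs; the gripper's body (75 mm by 190 mm) begins 51 mm behind the grasp point.
Start: joints at [1.32, 0.321, -0.07, 1.45, 0.023, 1.371, -0.057], TCP at [0.17, -0.627, 0.223] pointing down, gripper open.
Joint ranges: [-2.86, 2.86], [-0.3, 2.09], [-1.38, 1.24], [0.06, 2.45], [-1.56, 4.7], [0.09, 2.05], [-2.69, 2.69]. Speed limits (rad/s): [2.57, 2.57, 3.14, 3.14, 3.14, 3.14, 3.14].

### API

Orientations are given as a rotation vector (axis times angle).
In Python, from rig import ctrl, read_camera gives the robot as it stands. The module is installed in compiled form; this text tells all that it offers.
- The arm moves only by the tool send_rows, never from a script. Its argument "increments" is a list of rows, each an object of numbers: "rx", "ry", "rz": the turn, a rotation vector about the world's x, y, z in rad; "tx", "ty", "tz": the shift along the world's x, y, z in mm; "gripper": the closure, from -1 (fully open) to 1 (shut). A call has exactly 5 rows; each row is the pose to reach, as a shift and turn from the pose commanded when the call began; what a row does not reach only later rows make up. A row lasts 1/8 s, in which the tool goes at most 62.5 mm and 10.7 degrees, less where a joint would pass 70% of its speed; a pose out of reach is approached as far as the arm can. A call with a gripper value outside its range is refused whole. The fingers move at their own pace and stop on an object; "newtons" is the grip in N (left out, the last holds). Time passes only in rows, so rows that repeat a pose let the fingers close, or fill a call up. It gives the time, the measured TCP pose, the force, the opening and the grip force at its end, in the units of the state.
- ctrl.observe(): the state, without advancing time (a new reading comes with each control period).
- read_camera(name): name is "scene" or "side" or "wrist"; returns a dict with "img" (384x512x3 uint8, red, green, blue), "fx", "fy", "cx", "cy" (pixels), "distortion" ([k1, k2, p1, p2, k3] as OpenCV has them; the pictures are not rectified), "R" (3x3) and "t" (3): a world point X has camera coordinates R X + t. Camera axes: x right, y down, z forward; pixel columns grow to the right and rows downward; lengths in m; the calibration is good to about 2 mm. A picture is of the moment at which its call begins. There is no depth.
- ctrl.sign_off(): hands the job in; it is judged then, once.
The state is a dict: "t": time; "q": joint angles; "joint_velocities": joint speeds; "effort": joint torques, N m; "eef_pos": TCP position; "tool_rot": TCP orientation; "wrist_force": force on the tool from outside, world axes, zero at the start; "wrist_torque": the same for the moment, N m; "gripper_width": finger opening in m; "gripper_force": force on a finger pad.
Only numpy, scipy, OpenCV 4.12 (cv2) and the standard library are available. Lean on these libraries where they do the work, as an engineer would, in place of code of your own. Each camera call takes 0.05 s, during which the arm holds its last target. There are 200 camera calls.

### The job

Clear the leftover robot parts from the bench into the sorting bins: both wheels into the green bin, both long hex nuts into the blue bin and the yellow gear motor into the red bin, each lying flat on the bin's own floor and none on top of another. Leave the red lidded tub and the white roll of tape where they are.

Things in the scene. Friction and masses are not known exactly. Their poses are not given: they have to be found in the camera images.
- wheel_large: small robot wheel with black rubber tyre and WHITE hub, 50 mm diameter, 22 mm wide. Lies flat on its side on the bench. Origin at its middle (11 mm above what it rests on when flat); own z along the axle.
- wheel_small: small robot wheel with black rubber tyre and ORANGE hub, 40 mm diameter, 22 mm wide. Lies flat on its side on the bench. Origin at its middle (11 mm above what it rests on when flat); own z along the axle.
- hex_steel: long hexagonal coupling nut, bright STEEL, 50 mm long, 24 mm across flats, dark bore showing at the ends. Origin at the middle of the part, on its axis; own x along its length. Lies on one flat, so it is 24 mm high and its origin is 12 mm above what it rests on; any heading.
- hex_violet: long hexagonal coupling nut, VIOLET anodised aluminium, 40 mm long, 24 mm across flats, dark bore showing at the ends. Origin at the middle of the part, on its axis; own x along its length. Lies on one flat, so it is 24 mm high and its origin is 12 mm above what it rests on; any heading.
- gear_motor: hobby gear motor lying flat, any heading: YELLOW gearbox 46 x 22 x 20 mm high (x -32 to +14 mm), round steel motor can (20 mm diameter) on its +x end, 65 mm long over all. Thin white axle across it at x = -24 mm, out 8 mm each side. Origin at half height, 10 mm above its support; x along its length, y across (22 mm wide, grip at the origin), z up.
- bin_green: GREEN open-topped sorting bin, fixed, blank white label on its -x side: outside 120 (x) x 144 (y) x 34 mm high, walls and floor 4 mm thick, inside 112 x 136 mm, inner floor 4 mm above its underside. Origin at the centre of its underside, on the bench; x its short way, y its long way, z up; turned at most 0.15 rad from the world axes.
- bin_blue: BLUE open-topped sorting bin, fixed, blank white label on its -x side: outside 120 (x) x 144 (y) x 34 mm high, walls and floor 4 mm thick, inside 112 x 136 mm, inner floor 4 mm above its underside. Origin at the centre of its underside, on the bench; x its short way, y its long way, z up; turned at most 0.15 rad from the world axes.
- bin_red: RED open-topped sorting bin, fixed, blank white label on its -x side: outside 120 (x) x 144 (y) x 34 mm high, walls and floor 4 mm thick, inside 112 x 136 mm, inner floor 4 mm above its underside. Origin at the centre of its underside, on the bench; x its short way, y its long way, z up; turned at most 0.15 rad from the world axes.
- tub: bystander, to be left alone: round RED tub with a lid, 61 mm diameter, 26 mm high, standing loose among the parts. Origin at the centre of its underside, z up.
- tape: bystander, to be left alone: WHITE roll of tape lying flat, a ring 54 mm outside, 32 mm inside diameter, 19 mm high, loose among the parts. Origin at the centre of its underside, z up.

How it is judged:
By the outcome, as a careful person would: the job done as asked, in the order asked, and still so for the second after the job is handed in, with the robot touching nothing.
It also fails if it takes over 115 s, if anything falls off the work surface, if the arm or the gripper's body presses on something with over 40 N, if the wrist force passes 120 N, or if a joint passes its speed limit or range.

## Working session

There is one attempt and no reset: what is moved stays moved. The work goes in short steps, Python scripts to look and compute and a tool call to move; the robot and the scene stay as the last step left them, time stands still between calls to the robot, and variables do not carry over. Pictures are saved under pics/ and viewed, at most 14 in all, crops included, and the job is handed in when it is done.

Besides the shell and the picture viewer there is one more tool, called as a command line: name --argument value ..., lists and objects as JSON in quotes. send_rows: Moves the arm, as the interface text tells. Its arguments: {"type":"object","properties":{"increments":{"type":"array"},"newtons":{"type":"number"}},"required":["increments"]}

```bash
mkdir -p pics; cat > h.py <<'E'
import numpy as np, cv2, json
from rig import ctrl, read_camera
def snap(name,fn):
    c=read_camera(name); cv2.imwrite('pics/'+fn,cv2.cvtColor(cv2.resize(c['img'],(768,576),interpolation=cv2.INTER_CUBIC),cv2.COLOR_RGB2BGR))
    np.savez('pics/'+fn+'.npz',**{k:np.array(v) for k,v in c.items()})
def w(fn,uv,z,s=1.5):
    c=np.load('pics/'+fn+'.npz'); K=np.array([[c['fx'],0,c['cx']],[0,c['fy'],c['cy']],[0,0,1]])
    p=cv2.undistortPoints((np.array(uv,float).reshape(-1,1,2)+.5)/s-.5,K,c['distortion']).reshape(-1,2)
    R,t=c['R'],c['t']; o=-R.T@t
    d=np.c_[p,np.ones(len(p))]@R
    return o+d*((np.array(z)-o[2])/d[:,2])[:,None]
E
python3 - <<'E'
from h import *
for n in ('scene','side'): snap(n,n+'1.png')
for n in ('scene','side'):
    c=np.load(f'pics/{n}1.png.npz'); print(n,(-c['R'].T@c['t']).round(3),c['R'].round(2).tolist())
s=ctrl.observe(); print(s)
E
```

```text
scene [1.065 0.189 0.915] [[-0.38, 0.93, 0.01], [0.78, 0.32, -0.54], [-0.5, -0.2, -0.84]]
side [ 0.275 -0.519  0.737] [[0.9, -0.43, 0.02], [-0.32, -0.7, -0.64], [0.28, 0.57, -0.77]]
{'t': 0.1, 'q': array([ 1.32012254,  0.32176753, -0.07006669,  1.45154939,  0.02263773,
        1.37080509, -0.05691906]), 'joint_velocities': array([ 0.00028381, -0.0019675 ,  0.00136467, -0.00313325,  0.00121766,
        0.00038907,  0.00018411]), 'effort': array([ 9.09654500e-05, -4.92570877e+01, -4.05569337e-01, -3.13398635e+01,
       -6.39704615e-02,  3.94826999e-02,  8.21464027e-05]), 'eef_pos': array([ 0.16989835, -0.62688911,  0.22156046]), 'tool_rot': array([-3.11241280e+00, -4.14465485e-01,  5.71526634e-04]), 'wrist_force': array([0.264353  , 0.47324635, 0.05893424]), 'wrist_torque': array([ 0.02568363, -0.03624772,  0.01507869]), 'gripper_force': 0.0, 'gripper_width': 0.08727446895268308}
```

View pics/scene1.png

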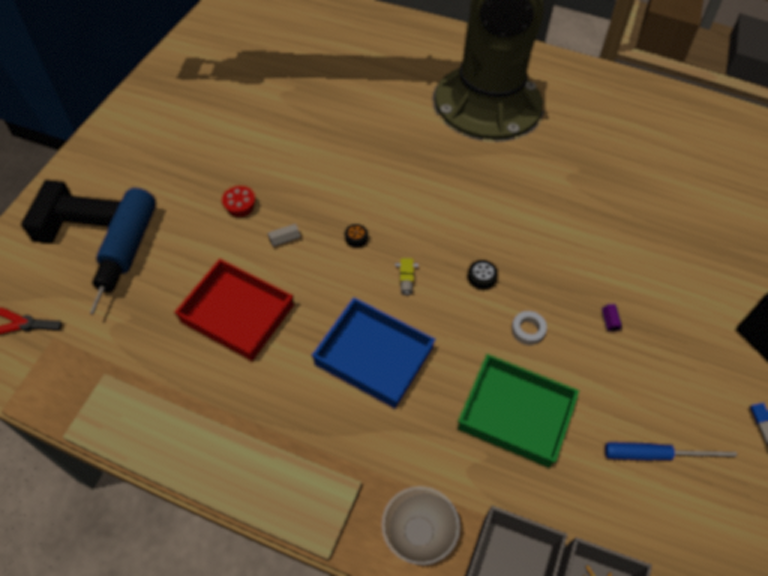

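View pics/side1.png

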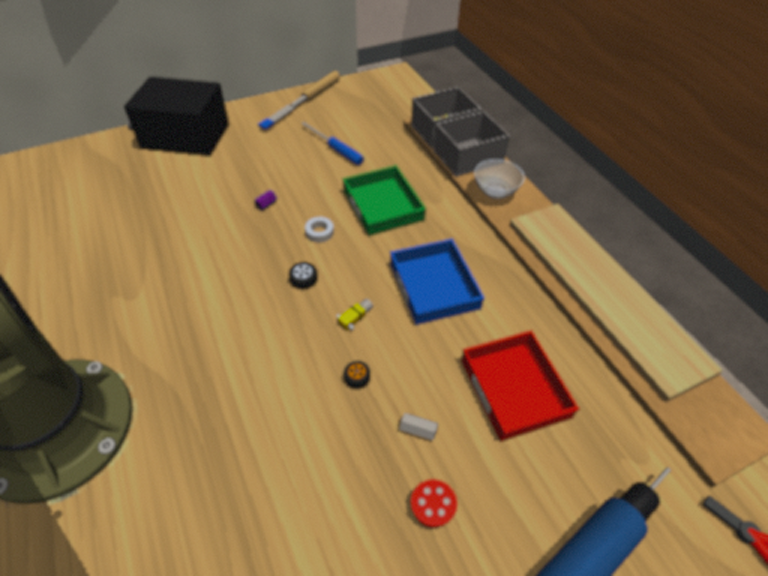

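```bash
python3 - <<'E'
from h import *
def crop(fn,x0,y0,wd,ht,s,out):
    im=np.load(f'pics/{fn}.npz')['img'][y0:y0+ht,x0:x0+wd]
    im=cv2.convertScaleAbs(im,alpha=1.5)
    cv2.imwrite('pics/'+out,cv2.cvtColor(cv2.resize(im,None,fx=s,fy=s,interpolation=cv2.INTER_CUBIC),cv2.COLOR_RGB2BGR))
crop('scene1.png',145,120,280,195,2.8,'c1.png')
crop('side1.png',160,105,230,190,3,'c2.png')
E
```

```text
(no output)
```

View pics/c1.png

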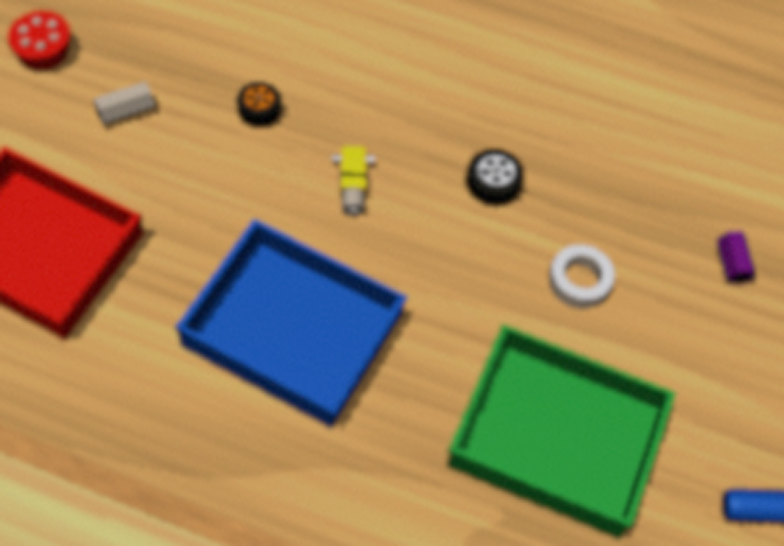

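View pics/c2.png

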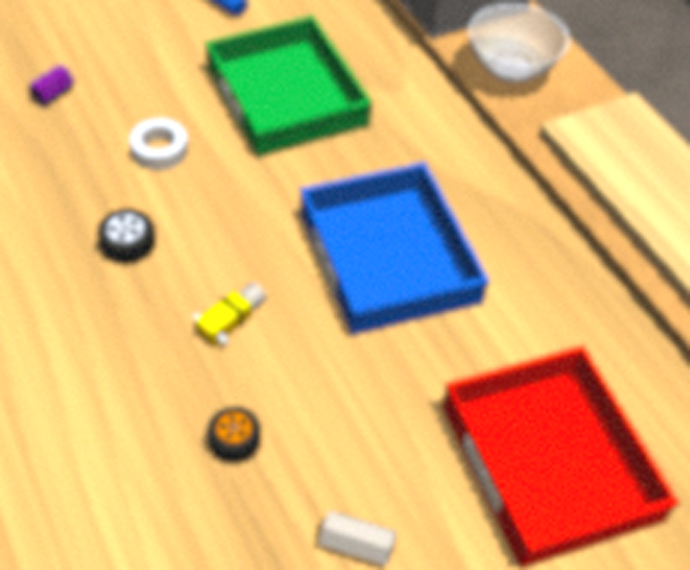

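```bash
python3 - <<'E'
from h import *
def W(cr,uv,z):
    fn,s,o=(('scene1.png',2.8,(145,120)),('side1.png',3,(160,105)))[cr]
    uv=(np.array(uv,float)+.5)/s-.5+o
    return w(fn,uv,np.full(len(uv),z),1)
P={'steel':(.012,[(126,104)],[(356,540)]),'orange':(.022,[(260,97)],[(234,427)]),'white':(.022,[(496,170)],[(127,229)]),
'violet':(.012,[(736,257)],[(51,85)]),'violax':(.012,[(733,235),(740,279)],[(34,95),(67,75)]),'steelax':(.012,[(98,112),(156,97)],[(320,528),(392,551)]),
'gear':(.02,[(353,147),(354,188)],[(204,327),(242,298)]),'axle':(.01,[(333,159),(374,160)],[(197,318),(222,341)]),'canend':(.01,[(353,213)],[(262,292)]),
'tape':(.014,[(583,271)],[(159,140)]),'tub':(.026,[(40,37)],[(0,0)]),
'green':(.034,[(505,327),(673,394),(630,524),(451,457)],[(259,143),(209,46),(311,20),(369,104)]),
'blue':(.034,[(256,221),(405,297),(331,417),(180,326)],[(351,320),(303,190),(427,165),(485,281)]),
'red':(.034,[(6,149),(140,216),(66,328)],[(524,553),(447,386),(584,350),(674,503)])}
for k,(z,a,b) in P.items():
    A,B=W(0,a,z)[:,:2],W(1,b,z)[:,:2]
    print(k,(A*1e3).round().astype(int).tolist(),(B*1e3).round().astype(int).tolist(),'mean',(A.mean(0)*1e3).round(),(B.mean(0)*1e3).round())
E
```

```text
steel [[480, -224]] [[477, -227]] mean [ 480. -224.] [ 477. -227.]
orange [[432, -109]] [[433, -109]] mean [ 432. -109.] [ 433. -109.]
white [[427, 117]] [[429, 115]] mean [427. 117.] [429. 115.]
violet [[427, 338]] [[428, 338]] mean [427. 338.] [428. 338.]
violax [[406, 331], [447, 346]] [[408, 331], [447, 346]] mean [426. 338.] [427. 339.]
steelax [[498, -244], [462, -202]] [[458, -207], [497, -245]] mean [ 480. -223.] [ 477. -226.]
gear [[451, -10], [492, 7]] [[449, -11], [490, 4]] mean [472.  -2.] [470.  -3.]
axle [[464, -24], [450, 10]] [[450, 8], [460, -23]] mean [457.  -7.] [455.  -8.]
canend [[511, 13]] [[511, 10]] mean [511.  13.] [511.  10.]
tape [[493, 216]] [[497, 217]] mean [493. 216.] [497. 217.]
tub [[448, -330]] [[416, 476]] mean [ 448. -330.] [416. 476.]
green [[580, 171], [587, 313], [703, 308], [702, 166]] [[573, 154], [585, 304], [698, 299], [692, 160]] mean [643. 239.] [637. 229.]
blue [[564, -55], [585, 86], [706, 69], [679, -72]] [[556, -64], [584, 83], [701, 65], [677, -74]] mean [634.   7.] [630.   3.]
red [[580, -290], [597, -148], [716, -156]] [[572, -294], [594, -151], [711, -168], [692, -307]] mean [ 631. -198.] [ 642. -230.]
```

send_rows --increments '[{"tx": 27,"ty": 54,"tz": 0,"rz": 0.18,"gripper": -1},{"tx": 54,"ty": 107,"tz": 0,"rz": 0.36,"gripper": -1},{"tx": 80,"ty": 160,"tz": -10,"rz": 0.54,"gripper": -1},{"tx": 107,"ty": 213,"tz": -20,"rz": 0.72,"gripper": -1},{"tx": 134,"ty": 265,"tz": -30,"rz": 0.9,"gripper": -1}]' --newtons 20

```text
schema error: expected keys rx, ry, rz, tx, ty, tz, gripper
```

All keys needed.

send_rows --increments '[{"tx": 27,"ty": 54,"tz": 0,"rx": 0,"ry": 0,"rz": 0.18,"gripper": -1},{"tx": 54,"ty": 107,"tz": 0,"rx": 0,"ry": 0,"rz": 0.36,"gripper": -1},{"tx": 80,"ty": 160,"tz": -10,"rx": 0,"ry": 0,"rz": 0.54,"gripper": -1},{"tx": 107,"ty": 213,"tz": -20,"rx": 0,"ry": 0,"rz": 0.72,"gripper": -1},{"tx": 134,"ty": 265,"tz": -30,"rx": 0,"ry": 0,"rz": 0.9,"gripper": -1}]' --newtons 20

```text
t: 0.72
eef_pos: [0.3046, -0.3604, 0.192]
tool_rot: [2.619, 1.736, -0.0]
wrist_force: [1.5, -0.5, 0.3]
gripper_width: 0.0872
gripper_force: 0.0
```

send_rows --increments '[{"tx": 26,"ty": 51,"tz": -10,"rx": 0,"ry": 0,"rz": 0.1,"gripper": -1},{"tx": 52,"ty": 102,"tz": -25,"rx": 0,"ry": 0,"rz": 0.2,"gripper": -1},{"tx": 78,"ty": 153,"tz": -40,"rx": 0,"ry": 0,"rz": 0.35,"gripper": -1},{"tx": 104,"ty": 204,"tz": -60,"rx": 0,"ry": 0,"rz": 0.35,"gripper": -1},{"tx": 128,"ty": 252,"tz": -80,"rx": 0,"ry": 0,"rz": 0.35,"gripper": -1}]'

```text
t: 1.35
eef_pos: [0.4326, -0.1086, 0.1121]
tool_rot: [2.282, 2.158, -0.0]
wrist_force: [-0.4, -0.6, -0.3]
gripper_width: 0.087
gripper_force: 0.0
```

send_rows --increments '[{"tx": 0,"ty": 0,"tz": -50,"rx": 0,"ry": 0,"rz": 0,"gripper": -1},{"tx": 0,"ty": 0,"tz": -90,"rx": 0,"ry": 0,"rz": 0,"gripper": -1},{"tx": 0,"ty": 0,"tz": -108,"rx": 0,"ry": 0,"rz": 0,"gripper": -0.5},{"tx": 0,"ty": 0,"tz": -108,"rx": 0,"ry": 0,"rz": 0,"gripper": 1},{"tx": 0,"ty": 0,"tz": -108,"rx": 0,"ry": 0,"rz": 0,"gripper": 1}]'

```text
t: 1.98
eef_pos: [0.4325, -0.1105, 0.0053]
tool_rot: [2.282, 2.158, 0.001]
wrist_force: [0.2, 0.7, 0.3]
gripper_width: 0.065
gripper_force: 0.0
```

send_rows --increments '[{"tx": 0,"ty": 0,"tz": 0,"rx": 0,"ry": 0,"rz": 0,"gripper": 1},{"tx": 0,"ty": 0,"tz": 0,"rx": 0,"ry": 0,"rz": 0,"gripper": 1},{"tx": 0,"ty": 0,"tz": 0,"rx": 0,"ry": 0,"rz": 0,"gripper": 1},{"tx": 0,"ty": 0,"tz": 30,"rx": 0,"ry": 0,"rz": 0,"gripper": 1},{"tx": 0,"ty": 0,"tz": 90,"rx": 0,"ry": 0,"rz": 0,"gripper": 1}]'

```text
t: 2.6
eef_pos: [0.4299, -0.1097, 0.0938]
tool_rot: [-2.279, -2.155, 0.002]
wrist_force: [1.8, -1.4, -0.3]
gripper_width: 0.0389
gripper_force: 20.0
```

send_rows --increments '[{"tx": 20,"ty": 54,"tz": 10,"rx": 0,"ry": 0,"rz": 0,"gripper": 1},{"tx": 45,"ty": 108,"tz": 10,"rx": 0,"ry": 0,"rz": 0,"gripper": 1},{"tx": 75,"ty": 162,"tz": 10,"rx": 0,"ry": 0,"rz": 0,"gripper": 1},{"tx": 105,"ty": 216,"tz": 10,"rx": 0,"ry": 0,"rz": 0,"gripper": 1},{"tx": 135,"ty": 268,"tz": 10,"rx": 0,"ry": 0,"rz": 0,"gripper": 1}]'

```text
t: 3.22
eef_pos: [0.5681, 0.159, 0.1046]
tool_rot: [2.283, 2.157, 0.0]
wrist_force: [0.0, -0.2, -0.5]
gripper_width: 0.0389
gripper_force: 20.0
```

send_rows --increments '[{"tx": 25,"ty": 40,"tz": 0,"rx": 0,"ry": 0,"rz": 0,"gripper": 1},{"tx": 50,"ty": 80,"tz": 0,"rx": 0,"ry": 0,"rz": 0,"gripper": 1},{"tx": 75,"ty": 110,"tz": -10,"rx": 0,"ry": 0,"rz": 0,"gripper": 1},{"tx": 75,"ty": 110,"tz": -40,"rx": 0,"ry": 0,"rz": 0,"gripper": 1},{"tx": 75,"ty": 110,"tz": -40,"rx": 0,"ry": 0,"rz": 0,"gripper": 1}]'

```text
t: 3.85
eef_pos: [0.6401, 0.2667, 0.0614]
tool_rot: [-2.281, -2.158, 0.009]
wrist_force: [-0.6, 0.2, -0.6]
gripper_width: 0.0392
gripper_force: 20.0
```

send_rows --increments '[{"tx": 1,"ty": 2,"tz": -25,"rx": 0,"ry": 0,"rz": 0,"gripper": 1},{"tx": 1,"ty": 2,"tz": -42,"rx": 0,"ry": 0,"rz": 0,"gripper": 1},{"tx": 1,"ty": 2,"tz": -53,"rx": 0,"ry": 0,"rz": 0,"gripper": 1},{"tx": 1,"ty": 2,"tz": -53,"rx": 0,"ry": 0,"rz": 0,"gripper": 1},{"tx": 1,"ty": 2,"tz": -53,"rx": 0,"ry": 0,"rz": 0,"gripper": -0.25}]'

```text
t: 4.47
eef_pos: [0.6434, 0.2698, 0.0122]
tool_rot: [2.283, 2.158, 0.001]
wrist_force: [0.3, 0.4, -0.0]
gripper_width: 0.0435
gripper_force: 0.0
```

send_rows --increments '[{"tx": 0,"ty": 0,"tz": 0,"rx": 0,"ry": 0,"rz": 0,"gripper": -0.25},{"tx": 0,"ty": 0,"tz": 0,"rx": 0,"ry": 0,"rz": 0,"gripper": -0.25},{"tx": 0,"ty": 0,"tz": 20,"rx": 0,"ry": 0,"rz": 0,"gripper": -0.25},{"tx": 0,"ty": 0,"tz": 60,"rx": 0,"ry": 0,"rz": 0,"gripper": -0.25},{"tx": -40,"ty": -30,"tz": 90,"rx": 0,"ry": 0,"rz": 0,"gripper": -1}]'

```text
t: 5.1
eef_pos: [0.6049, 0.2424, 0.105]
tool_rot: [-2.281, -2.159, -0.01]
wrist_force: [1.2, -0.2, 1.5]
gripper_width: 0.0588
gripper_force: 0.0
```

send_rows --increments '[{"tx": -50,"ty": -35,"tz": 5,"rx": 0,"ry": 0,"rz": 0,"gripper": -1},{"tx": -100,"ty": -70,"tz": 5,"rx": 0,"ry": 0,"rz": 0,"gripper": -1},{"tx": -145,"ty": -105,"tz": 0,"rx": 0,"ry": 0,"rz": 0,"gripper": -1},{"tx": -176,"ty": -125,"tz": -10,"rx": 0,"ry": 0,"rz": 0,"gripper": -1},{"tx": -176,"ty": -125,"tz": -30,"rx": 0,"ry": 0,"rz": 0,"gripper": -1}]'

```text
t: 5.72
eef_pos: [0.4267, 0.1121, 0.073]
tool_rot: [2.28, 2.15, -0.002]
wrist_force: [0.7, 0.0, 0.4]
gripper_width: 0.0866
gripper_force: 0.0
```

```bash
python3 - <<'E'
from h import *
snap('scene','s2.png'); s=ctrl.observe(); print(s['eef_pos'],s['gripper_width'])
E
```

```text
[0.42571893 0.11281464 0.07070184] 0.0866434273575764
```

View pics/s2.png

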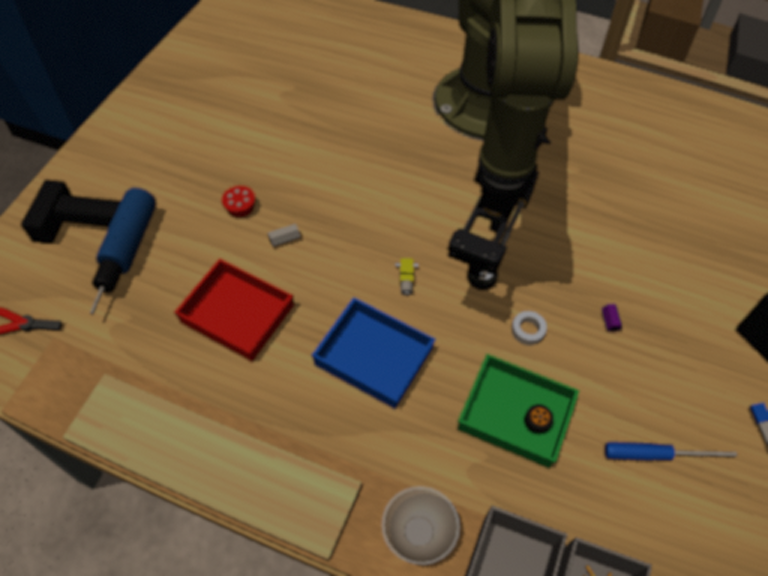

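The picture shows the orange wheel flat in the green bin at (539,418), and the gripper over the white wheel at (484,275).

send_rows --increments '[{"tx": 2,"ty": 3,"tz": -30,"rx": 0,"ry": 0,"rz": 0,"gripper": -1},{"tx": 2,"ty": 3,"tz": -55,"rx": 0,"ry": 0,"rz": 0,"gripper": -1},{"tx": 2,"ty": 3,"tz": -67,"rx": 0,"ry": 0,"rz": 0,"gripper": -1},{"tx": 2,"ty": 3,"tz": -67,"rx": 0,"ry": 0,"rz": 0,"gripper": 1},{"tx": 2,"ty": 3,"tz": -67,"rx": 0,"ry": 0,"rz": 0,"gripper": 1}]'

```text
t: 6.4
eef_pos: [0.43, 0.118, 0.0056]
tool_rot: [2.282, 2.158, 0.002]
wrist_force: [-0.3, 0.2, -1.0]
gripper_width: 0.0743
gripper_force: 0.0
```

send_rows --increments '[{"tx": 0,"ty": 0,"tz": 0,"rx": 0,"ry": 0,"rz": 0,"gripper": 1},{"tx": 0,"ty": 0,"tz": 0,"rx": 0,"ry": 0,"rz": 0,"gripper": 1},{"tx": 0,"ty": 0,"tz": 30,"rx": 0,"ry": 0,"rz": 0,"gripper": 1},{"tx": 0,"ty": 0,"tz": 80,"rx": 0,"ry": 0,"rz": 0,"gripper": 1},{"tx": 20,"ty": 0,"tz": 100,"rx": 0,"ry": 0,"rz": 0,"gripper": 1}]'

```text
t: 7.02
eef_pos: [0.45, 0.1178, 0.1075]
tool_rot: [2.278, 2.155, 0.002]
wrist_force: [0.8, -0.1, -0.4]
gripper_width: 0.0487
gripper_force: 20.0
```

send_rows --increments '[{"tx": 50,"ty": 22,"tz": 0,"rx": 0,"ry": 0,"rz": 0,"gripper": 1},{"tx": 100,"ty": 44,"tz": 0,"rx": 0,"ry": 0,"rz": 0,"gripper": 1},{"tx": 150,"ty": 68,"tz": 0,"rx": 0,"ry": 0,"rz": 0,"gripper": 1},{"tx": 189,"ty": 85,"tz": -15,"rx": 0,"ry": 0,"rz": 0,"gripper": 1},{"tx": 189,"ty": 85,"tz": -40,"rx": 0,"ry": 0,"rz": 0,"gripper": 1}]'

```text
t: 7.65
eef_pos: [0.6408, 0.2046, 0.0642]
tool_rot: [-2.282, -2.158, -0.005]
wrist_force: [-1.2, 0.0, 0.1]
gripper_width: 0.0488
gripper_force: 20.0
```

send_rows --increments '[{"tx": 0,"ty": 0,"tz": -25,"rx": 0,"ry": 0,"rz": 0,"gripper": 1},{"tx": 0,"ty": 0,"tz": -44,"rx": 0,"ry": 0,"rz": 0,"gripper": 1},{"tx": 0,"ty": 0,"tz": -53,"rx": 0,"ry": 0,"rz": 0,"gripper": 1},{"tx": 0,"ty": 0,"tz": -53,"rx": 0,"ry": 0,"rz": 0,"gripper": 1},{"tx": 0,"ty": 0,"tz": -53,"rx": 0,"ry": 0,"rz": 0,"gripper": 1}]'

```text
t: 8.28
eef_pos: [0.6382, 0.2029, 0.0139]
tool_rot: [2.283, 2.157, 0.001]
wrist_force: [-3.7, -1.6, 9.9]
gripper_width: 0.0489
gripper_force: 20.0
```

```bash
python3 - <<'E'
from h import *
snap('side','s3.png'); s=ctrl.observe(); print(s['eef_pos'],s['wrist_force'])
im=cv2.imread('pics/s3.png')[110:310,260:500]; cv2.imwrite('pics/s3c.png',cv2.resize(im,None,fx=3,fy=3,interpolation=cv2.INTER_CUBIC))
E
```

```text
[0.63827145 0.20291129 0.01385651] [-3.59305208 -0.58488993  9.77838979]
```

View pics/s3c.png

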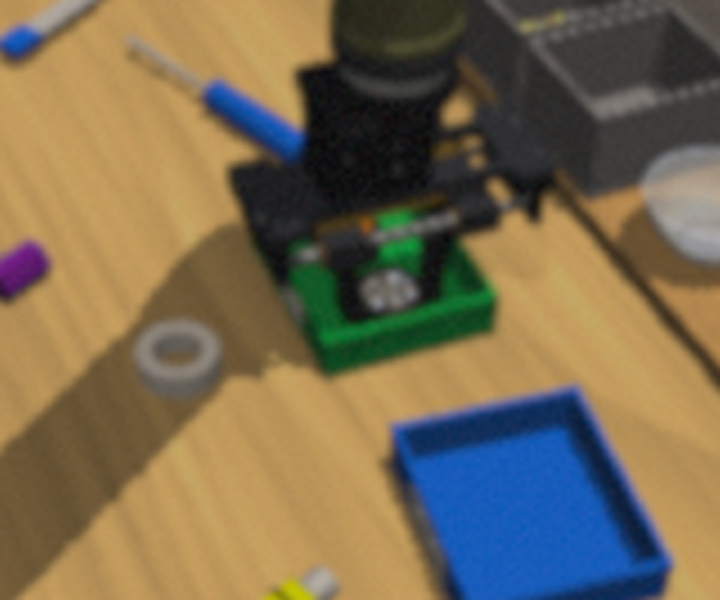

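The wheel is inside the green bin, seemingly a bit tilted in the grip; I open gently and it should settle flat.

send_rows --increments '[{"tx": 0,"ty": 0,"tz": 0,"rx": 0,"ry": 0,"rz": 0,"gripper": -0.2},{"tx": 0,"ty": 0,"tz": 0,"rx": 0,"ry": 0,"rz": 0,"gripper": -0.4},{"tx": 0,"ty": 0,"tz": 0,"rx": 0,"ry": 0,"rz": 0,"gripper": -0.4},{"tx": 0,"ty": 0,"tz": 20,"rx": 0,"ry": 0,"rz": 0,"gripper": -0.4},{"tx": 0,"ty": 0,"tz": 80,"rx": 0,"ry": 0,"rz": 0,"gripper": -0.4}]'

```text
t: 8.95
eef_pos: [0.6361, 0.2013, 0.0901]
tool_rot: [-2.281, -2.156, 0.009]
wrist_force: [1.1, 0.6, 0.2]
gripper_width: 0.0605
gripper_force: 0.0
```

send_rows --increments '[{"tx": -40,"ty": 25,"tz": 10,"rx": 0,"ry": 0,"rz": -0.18,"gripper": -1},{"tx": -85,"ty": 50,"tz": 10,"rx": 0,"ry": 0,"rz": -0.36,"gripper": -1},{"tx": -130,"ty": 80,"tz": 10,"rx": 0,"ry": 0,"rz": -0.54,"gripper": -1},{"tx": -170,"ty": 110,"tz": 10,"rx": 0,"ry": 0,"rz": -0.72,"gripper": -1},{"tx": -211,"ty": 135,"tz": 10,"rx": 0,"ry": 0,"rz": -0.9,"gripper": -1}]'

```text
t: 9.57
eef_pos: [0.4258, 0.3395, 0.1032]
tool_rot: [-2.996, -0.943, -0.003]
wrist_force: [0.4, 0.9, 0.7]
gripper_width: 0.0865
gripper_force: 0.0
```

```bash
python3 - <<'E'
from h import *
snap('side','s4.png'); s=ctrl.observe(); print(s['eef_pos'],s['wrist_force'],s['q'].round(2))
im=cv2.imread('pics/s4.png')[110:310,230:470]; cv2.imwrite('pics/s4c.png',cv2.resize(im,None,fx=3,fy=3,interpolation=cv2.INTER_CUBIC))
E
```

```text
[0.4187087  0.34399836 0.10336176] [-4.64018457  2.76491645 -1.1337929 ] [ 0.03  0.29 -0.86  1.84  0.24  1.12 -1.88]
```

View pics/s4c.png

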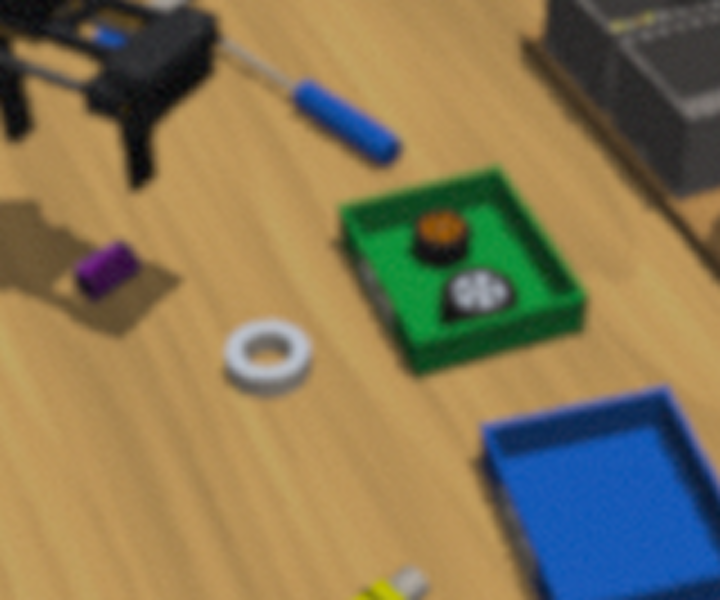

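```bash
python3 - <<'E'
from h import *
snap('scene','s5.png')
a=np.load('pics/s5.png.npz')['img'][235:315,300:400]
b=np.load('pics/s4.png.npz')['img'][105:160,225:285]
f=lambda im,s:cv2.resize(cv2.convertScaleAbs(im,alpha=1.6),s,interpolation=cv2.INTER_CUBIC)
cv2.imwrite('pics/s5c.png',cv2.cvtColor(np.hstack([f(a,(400,320)),f(b,(350,320))]),cv2.COLOR_RGB2BGR))
E
```

```text
(no output)
```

View pics/s5c.png

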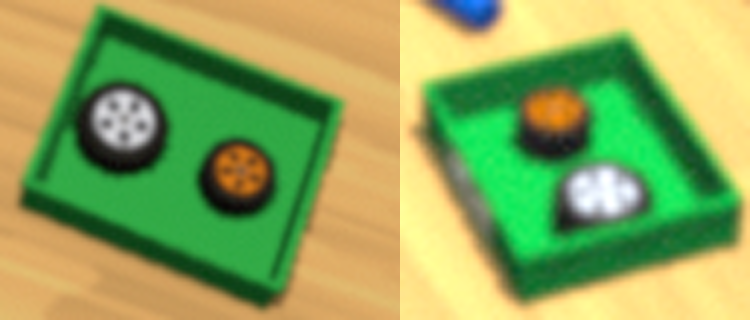

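```bash
python3 - <<'E'
from h import *
print(w('s5.png',[(300+122/4-.4,235+120/4-.4),(300+240/4-.4,235+169/4-.4)],[.026]*2,1).round(4))
print(w('s4.png',[(225+202/5.83-.4,105+188/5.82-.4),(225+153/5.83-.4,105+109/5.82-.4)],[.026]*2,1).round(4))
print(ctrl.observe()['eef_pos'],ctrl.observe()['tool_rot'])
E
```

```text
[[0.6383 0.2019 0.026 ]
 [0.642  0.2706 0.026 ]]
[[0.6388 0.2054 0.026 ]
 [0.6423 0.2716 0.026 ]]
[0.42158017 0.34245697 0.10342929] [-2.98970326e+00 -9.60746278e-01 -1.37568932e-03]
```

send_rows --increments '[{"tx": 0,"ty": 0,"tz": 0,"rx": 0,"ry": 0,"rz": -0.15,"gripper": -1},{"tx": 0,"ty": 0,"tz": 0,"rx": 0,"ry": 0,"rz": -0.26,"gripper": -1},{"tx": 0,"ty": 0,"tz": -20,"rx": 0,"ry": 0,"rz": -0.26,"gripper": -1},{"tx": 0,"ty": 0,"tz": -40,"rx": 0,"ry": 0,"rz": -0.26,"gripper": -1},{"tx": 0,"ty": 0,"tz": -40,"rx": 0,"ry": 0,"rz": -0.26,"gripper": -1}]'

```text
t: 10.3
eef_pos: [0.4255, 0.3363, 0.059]
tool_rot: [3.09, 0.556, -0.008]
wrist_force: [0.7, 1.3, 0.9]
gripper_width: 0.087
gripper_force: 0.0
```

send_rows --increments '[{"tx": 1,"ty": 2,"tz": -30,"rx": 0,"ry": 0,"rz": 0,"gripper": -1},{"tx": 1,"ty": 2,"tz": -48,"rx": 0,"ry": 0,"rz": 0,"gripper": -0.8},{"tx": 1,"ty": 2,"tz": -56,"rx": 0,"ry": 0,"rz": 0,"gripper": -0.5},{"tx": 1,"ty": 2,"tz": -56,"rx": 0,"ry": 0,"rz": 0,"gripper": 0},{"tx": 1,"ty": 2,"tz": -56,"rx": 0,"ry": 0,"rz": 0,"gripper": 1}]'

```text
t: 10.92
eef_pos: [0.4286, 0.3401, 0.0064]
tool_rot: [-3.092, -0.555, -0.002]
wrist_force: [-0.1, 0.3, 1.2]
gripper_width: 0.0564
gripper_force: 0.0
```

send_rows --increments '[{"tx": 0,"ty": 0,"tz": 0,"rx": 0,"ry": 0,"rz": 0,"gripper": 1},{"tx": 0,"ty": 0,"tz": 0,"rx": 0,"ry": 0,"rz": 0,"gripper": 1},{"tx": 0,"ty": 0,"tz": 0,"rx": 0,"ry": 0,"rz": 0,"gripper": 1},{"tx": 0,"ty": 0,"tz": 40,"rx": 0,"ry": 0,"rz": 0,"gripper": 1},{"tx": 0,"ty": 0,"tz": 95,"rx": 0,"ry": 0,"rz": 0,"gripper": 1}]'

```text
t: 11.55
eef_pos: [0.427, 0.3386, 0.1003]
tool_rot: [3.091, 0.554, -0.006]
wrist_force: [1.0, 0.7, -0.0]
gripper_width: 0.0263
gripper_force: 19.6
```

send_rows --increments '[{"tx": 25,"ty": -50,"tz": 5,"rx": 0,"ry": 0,"rz": 0.17,"gripper": 1},{"tx": 55,"ty": -100,"tz": 5,"rx": 0,"ry": 0,"rz": 0.34,"gripper": 1},{"tx": 85,"ty": -148,"tz": 5,"rx": 0,"ry": 0,"rz": 0.51,"gripper": 1},{"tx": 115,"ty": -194,"tz": 5,"rx": 0,"ry": 0,"rz": 0.68,"gripper": 1},{"tx": 150,"ty": -235,"tz": 5,"rx": 0,"ry": 0,"rz": 0.85,"gripper": 1}]'

```text
t: 12.18
eef_pos: [0.5788, 0.1025, 0.1057]
tool_rot: [2.584, 1.786, -0.0]
wrist_force: [1.3, 0.7, 0.3]
gripper_width: 0.0267
gripper_force: 19.6
```

send_rows --increments '[{"tx": 30,"ty": -35,"tz": 0,"rx": 0,"ry": 0,"rz": 0.15,"gripper": 1},{"tx": 59,"ty": -65,"tz": 0,"rx": 0,"ry": 0,"rz": 0.206,"gripper": 1},{"tx": 59,"ty": -65,"tz": -10,"rx": 0,"ry": 0,"rz": 0.206,"gripper": 1},{"tx": 59,"ty": -65,"tz": -35,"rx": 0,"ry": 0,"rz": 0.206,"gripper": 1},{"tx": 59,"ty": -65,"tz": -45,"rx": 0,"ry": 0,"rz": 0.206,"gripper": 1}]'

```text
t: 12.8
eef_pos: [0.6354, 0.0403, 0.0588]
tool_rot: [-2.389, -2.036, 0.003]
wrist_force: [-0.2, 0.6, -0.0]
gripper_width: 0.0266
gripper_force: 19.6
```

send_rows --increments '[{"tx": 0,"ty": 0,"tz": -25,"rx": 0,"ry": 0,"rz": 0,"gripper": 1},{"tx": 0,"ty": 0,"tz": -42,"rx": 0,"ry": 0,"rz": 0,"gripper": 1},{"tx": 0,"ty": 0,"tz": -50,"rx": 0,"ry": 0,"rz": 0,"gripper": 1},{"tx": 0,"ty": 0,"tz": -50,"rx": 0,"ry": 0,"rz": 0,"gripper": 1},{"tx": 0,"ty": 0,"tz": -50,"rx": 0,"ry": 0,"rz": 0,"gripper": 0.1}]'

```text
t: 13.42
eef_pos: [0.6376, 0.0398, 0.0112]
tool_rot: [2.391, 2.036, 0.001]
wrist_force: [-0.5, 0.3, -0.2]
gripper_width: 0.0306
gripper_force: 0.0
```

send_rows --increments '[{"tx": 0,"ty": 0,"tz": 0,"rx": 0,"ry": 0,"rz": 0,"gripper": 0},{"tx": 0,"ty": 0,"tz": 0,"rx": 0,"ry": 0,"rz": 0,"gripper": 0},{"tx": 0,"ty": 0,"tz": 20,"rx": 0,"ry": 0,"rz": 0,"gripper": 0},{"tx": 0,"ty": 0,"tz": 60,"rx": 0,"ry": 0,"rz": 0,"gripper": 0},{"tx": -15,"ty": -20,"tz": 95,"rx": 0,"ry": 0,"rz": 0.1,"gripper": -0.5}]'

```text
t: 14.05
eef_pos: [0.6231, 0.0221, 0.1088]
tool_rot: [2.28, 2.16, 0.005]
wrist_force: [-0.9, -0.4, 0.7]
gripper_width: 0.0476
gripper_force: 0.0
```

send_rows --increments '[{"tx": -29,"ty": -49,"tz": 0,"rx": 0,"ry": 0,"rz": 0.17,"gripper": -1},{"tx": -58,"ty": -98,"tz": 0,"rx": 0,"ry": 0,"rz": 0.34,"gripper": -1},{"tx": -87,"ty": -147,"tz": -10,"rx": 0,"ry": 0,"rz": 0.51,"gripper": -1},{"tx": -116,"ty": -196,"tz": -25,"rx": 0,"ry": 0,"rz": 0.68,"gripper": -1},{"tx": -143,"ty": -244,"tz": -45,"rx": 0,"ry": 0,"rz": 0.81,"gripper": -1}]'

```text
t: 14.68
eef_pos: [0.479, -0.2266, 0.0621]
tool_rot: [1.246, 2.88, -0.003]
wrist_force: [0.6, -1.6, 0.7]
gripper_width: 0.0859
gripper_force: 0.0
```

```bash
python3 - <<'E'
from h import *
snap('scene','s6.png'); s=ctrl.observe(); print(s['eef_pos'],s['tool_rot'],s['q'].round(2))
E
```

```text
[ 0.47213354 -0.23472027  0.05851612] [-1.25307751 -2.87653758  0.01061239] [ 1.23  0.35 -0.94  1.91  0.34  1.05  0.89]
```

View pics/s6.png

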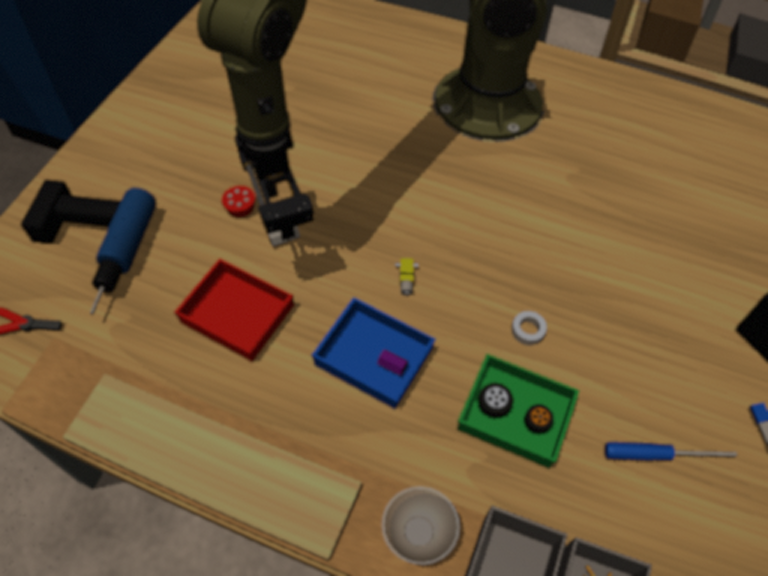

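Violet nut lies flat in the blue bin (393,362), both wheels in the green bin at (495,400) and (539,418); gripper over the steel nut (285,237).

send_rows --increments '[{"tx": 0,"ty": 0,"tz": 0,"rx": 0,"ry": 0,"rz": 0,"gripper": -1},{"tx": 0,"ty": 0,"tz": 0,"rx": 0,"ry": 0,"rz": 0,"gripper": -1},{"tx": 0,"ty": 0,"tz": -25,"rx": 0,"ry": 0,"rz": 0,"gripper": -1},{"tx": 0,"ty": 0,"tz": -48,"rx": 0,"ry": 0,"rz": 0,"gripper": -1},{"tx": 0,"ty": 0,"tz": -56,"rx": 0,"ry": 0,"rz": 0,"gripper": -0.7}]'

```text
t: 15.35
eef_pos: [0.4797, -0.2223, 0.0043]
tool_rot: [-1.249, -2.882, -0.001]
wrist_force: [0.5, -0.4, -0.2]
gripper_width: 0.0823
gripper_force: 0.0
```

send_rows --increments '[{"tx": 0,"ty": 0,"tz": 0,"rx": 0,"ry": 0,"rz": 0,"gripper": 0},{"tx": 0,"ty": 0,"tz": 0,"rx": 0,"ry": 0,"rz": 0,"gripper": 1},{"tx": 0,"ty": 0,"tz": 0,"rx": 0,"ry": 0,"rz": 0,"gripper": 1},{"tx": 0,"ty": 0,"tz": 0,"rx": 0,"ry": 0,"rz": 0,"gripper": 1},{"tx": 0,"ty": 0,"tz": 0,"rx": 0,"ry": 0,"rz": 0,"gripper": 1}]' --newtons 30

```text
t: 15.98
eef_pos: [0.4791, -0.2245, 0.0048]
tool_rot: [1.254, 2.88, -0.0]
wrist_force: [0.4, -0.6, -0.5]
gripper_width: 0.0351
gripper_force: 0.0
```

send_rows --increments '[{"tx": 0,"ty": 0,"tz": 0,"rx": 0,"ry": 0,"rz": 0,"gripper": 1},{"tx": 0,"ty": 0,"tz": 0,"rx": 0,"ry": 0,"rz": 0,"gripper": 1},{"tx": 0,"ty": 0,"tz": 0,"rx": 0,"ry": 0,"rz": 0,"gripper": 1},{"tx": 0,"ty": 0,"tz": 40,"rx": 0,"ry": 0,"rz": 0,"gripper": 1},{"tx": 0,"ty": 0,"tz": 95,"rx": 0,"ry": 0,"rz": 0,"gripper": 1}]'

```text
t: 16.6
eef_pos: [0.4775, -0.2237, 0.099]
tool_rot: [-1.251, -2.877, -0.002]
wrist_force: [0.2, -1.5, -1.0]
gripper_width: 0.0262
gripper_force: 29.7
```

send_rows --increments '[{"tx": 30,"ty": 35,"tz": 0,"rx": 0,"ry": 0,"rz": -0.17,"gripper": 1},{"tx": 60,"ty": 75,"tz": 0,"rx": 0,"ry": 0,"rz": -0.34,"gripper": 1},{"tx": 90,"ty": 115,"tz": 0,"rx": 0,"ry": 0,"rz": -0.51,"gripper": 1},{"tx": 120,"ty": 155,"tz": 0,"rx": 0,"ry": 0,"rz": -0.68,"gripper": 1},{"tx": 147,"ty": 192,"tz": 0,"rx": 0,"ry": 0,"rz": -0.85,"gripper": 1}]'

```text
t: 17.23
eef_pos: [0.6266, -0.0309, 0.0989]
tool_rot: [-2.335, -2.101, 0.001]
wrist_force: [-0.1, -0.2, -1.6]
gripper_width: 0.0261
gripper_force: 29.7
```

send_rows --increments '[{"tx": 0,"ty": 0,"tz": -20,"rx": 0,"ry": 0,"rz": -0.05,"gripper": 1},{"tx": 0,"ty": 0,"tz": -50,"rx": 0,"ry": 0,"rz": -0.05,"gripper": 1},{"tx": 0,"ty": 0,"tz": -75,"rx": 0,"ry": 0,"rz": -0.05,"gripper": 1},{"tx": 0,"ty": 0,"tz": -89,"rx": 0,"ry": 0,"rz": -0.05,"gripper": 1},{"tx": 0,"ty": 0,"tz": -89,"rx": 0,"ry": 0,"rz": -0.05,"gripper": 1}]'

```text
t: 17.85
eef_pos: [0.6257, -0.0322, 0.0099]
tool_rot: [-2.381, -2.048, 0.001]
wrist_force: [0.0, 0.5, -1.5]
gripper_width: 0.0259
gripper_force: 29.9
```

send_rows --increments '[{"tx": 0,"ty": 0,"tz": 0,"rx": 0,"ry": 0,"rz": 0,"gripper": 0.1},{"tx": 0,"ty": 0,"tz": 0,"rx": 0,"ry": 0,"rz": 0,"gripper": 0},{"tx": 0,"ty": 0,"tz": 0,"rx": 0,"ry": 0,"rz": 0,"gripper": 0},{"tx": 0,"ty": 0,"tz": 20,"rx": 0,"ry": 0,"rz": 0,"gripper": 0},{"tx": 0,"ty": 0,"tz": 70,"rx": 0,"ry": 0,"rz": 0,"gripper": 0}]'

```text
t: 18.48
eef_pos: [0.6244, -0.0325, 0.0803]
tool_rot: [-2.379, -2.047, 0.004]
wrist_force: [1.7, -0.7, 0.9]
gripper_width: 0.0434
gripper_force: 0.0
```

send_rows --increments '[{"tx": -30,"ty": 7,"tz": 15,"rx": 0,"ry": 0,"rz": -0.17,"gripper": -0.5},{"tx": -60,"ty": 14,"tz": 15,"rx": 0,"ry": 0,"rz": -0.34,"gripper": -0.7},{"tx": -90,"ty": 21,"tz": 15,"rx": 0,"ry": 0,"rz": -0.51,"gripper": -0.7},{"tx": -120,"ty": 28,"tz": 10,"rx": 0,"ry": 0,"rz": -0.68,"gripper": -0.7},{"tx": -147,"ty": 33,"tz": 0,"rx": 0,"ry": 0,"rz": -0.85,"gripper": -0.7}]'

```text
t: 19.1
eef_pos: [0.4791, 0.0013, 0.0822]
tool_rot: [3.015, 0.877, 0.004]
wrist_force: [0.6, -0.9, -0.3]
gripper_width: 0.0733
gripper_force: 0.0
```

send_rows --increments '[{"tx": 0,"ty": 0,"tz": -10,"rx": 0,"ry": 0,"rz": -0.15,"gripper": -0.7},{"tx": 0,"ty": 0,"tz": -20,"rx": 0,"ry": 0,"rz": -0.2,"gripper": -0.7},{"tx": 0,"ty": 0,"tz": -20,"rx": 0,"ry": 0,"rz": -0.2,"gripper": -0.7},{"tx": 0,"ty": 0,"tz": -20,"rx": 0,"ry": 0,"rz": -0.2,"gripper": -0.7},{"tx": 0,"ty": 0,"tz": -20,"rx": 0,"ry": 0,"rz": -0.2,"gripper": -0.7}]'

```text
t: 19.73
eef_pos: [0.4796, 0.0007, 0.0613]
tool_rot: [3.087, 0.58, 0.002]
wrist_force: [0.0, 0.7, -0.9]
gripper_width: 0.074
gripper_force: 0.0
```

Yaw is −69°, over the motor.

send_rows --increments '[{"tx": 0,"ty": 0,"tz": -25,"rx": 0,"ry": 0,"rz": 0,"gripper": -0.7},{"tx": 0,"ty": 0,"tz": -48,"rx": 0,"ry": 0,"rz": 0,"gripper": -0.5},{"tx": 0,"ty": 0,"tz": -57,"rx": 0,"ry": 0,"rz": 0,"gripper": -0.2},{"tx": 0,"ty": 0,"tz": -57,"rx": 0,"ry": 0,"rz": 0,"gripper": 0.1},{"tx": 0,"ty": 0,"tz": -57,"rx": 0,"ry": 0,"rz": 0,"gripper": 1}]'

```text
t: 20.35
eef_pos: [0.4799, 0.0007, 0.0044]
tool_rot: [3.087, 0.579, 0.002]
wrist_force: [0.5, 0.5, 0.4]
gripper_width: 0.0431
gripper_force: 0.0
```

send_rows --increments '[{"tx": 0,"ty": 0,"tz": 0,"rx": 0,"ry": 0,"rz": 0,"gripper": 1},{"tx": 0,"ty": 0,"tz": 0,"rx": 0,"ry": 0,"rz": 0,"gripper": 1},{"tx": 0,"ty": 0,"tz": 0,"rx": 0,"ry": 0,"rz": 0,"gripper": 1},{"tx": 0,"ty": 0,"tz": 40,"rx": 0,"ry": 0,"rz": 0,"gripper": 1},{"tx": 0,"ty": 0,"tz": 95,"rx": 0,"ry": 0,"rz": 0,"gripper": 1}]'

```text
t: 20.98
eef_pos: [0.4775, 0.0007, 0.0984]
tool_rot: [-3.086, -0.579, 0.005]
wrist_force: [1.7, -0.8, -0.3]
gripper_width: 0.0214
gripper_force: 30.0
```

send_rows --increments '[{"tx": 33,"ty": -46,"tz": 0,"rx": 0,"ry": 0,"rz": 0,"gripper": 1},{"tx": 66,"ty": -92,"tz": 0,"rx": 0,"ry": 0,"rz": 0,"gripper": 1},{"tx": 99,"ty": -138,"tz": 0,"rx": 0,"ry": 0,"rz": 0,"gripper": 1},{"tx": 132,"ty": -184,"tz": 0,"rx": 0,"ry": 0,"rz": 0,"gripper": 1},{"tx": 165,"ty": -227,"tz": 0,"rx": 0,"ry": 0,"rz": 0,"gripper": 1}]'

```text
t: 21.6
eef_pos: [0.6447, -0.2284, 0.0981]
tool_rot: [3.088, 0.578, -0.001]
wrist_force: [0.3, 0.5, -0.6]
gripper_width: 0.0219
gripper_force: 30.0
```

send_rows --increments '[{"tx": 0,"ty": 0,"tz": -15,"rx": 0,"ry": 0,"rz": 0,"gripper": 1},{"tx": 0,"ty": 0,"tz": -45,"rx": 0,"ry": 0,"rz": 0,"gripper": 1},{"tx": 0,"ty": 0,"tz": -75,"rx": 0,"ry": 0,"rz": 0,"gripper": 1},{"tx": 0,"ty": 0,"tz": -89,"rx": 0,"ry": 0,"rz": 0,"gripper": 1},{"tx": 0,"ty": 0,"tz": -89,"rx": 0,"ry": 0,"rz": 0,"gripper": 1}]'

```text
t: 22.22
eef_pos: [0.6437, -0.2255, 0.0092]
tool_rot: [-3.087, -0.58, 0.001]
wrist_force: [0.5, -0.1, -0.9]
gripper_width: 0.0217
gripper_force: 30.0
```

send_rows --increments '[{"tx": 0,"ty": 0,"tz": 0,"rx": 0,"ry": 0,"rz": 0,"gripper": 0.2},{"tx": 0,"ty": 0,"tz": 0,"rx": 0,"ry": 0,"rz": 0,"gripper": 0.1},{"tx": 0,"ty": 0,"tz": 0,"rx": 0,"ry": 0,"rz": 0,"gripper": 0.1},{"tx": 0,"ty": 0,"tz": 20,"rx": 0,"ry": 0,"rz": 0,"gripper": 0.1},{"tx": 0,"ty": 0,"tz": 70,"rx": 0,"ry": 0,"rz": 0,"gripper": 0.1}]'

```text
t: 22.85
eef_pos: [0.6422, -0.226, 0.0788]
tool_rot: [-3.085, -0.579, 0.006]
wrist_force: [0.5, -0.8, 0.3]
gripper_width: 0.0388
gripper_force: 0.0
```

send_rows --increments '[{"tx": -40,"ty": 0,"tz": 40,"rx": 0,"ry": 0,"rz": 0,"gripper": 0},{"tx": -90,"ty": 0,"tz": 70,"rx": 0,"ry": 0,"rz": 0,"gripper": 0},{"tx": -140,"ty": 0,"tz": 90,"rx": 0,"ry": 0,"rz": 0,"gripper": 0},{"tx": -140,"ty": 0,"tz": 90,"rx": 0,"ry": 0,"rz": 0,"gripper": 0},{"tx": -140,"ty": 0,"tz": 90,"rx": 0,"ry": 0,"rz": 0,"gripper": 0}]'

```text
t: 23.48
eef_pos: [0.505, -0.2265, 0.1708]
tool_rot: [3.086, 0.579, 0.003]
wrist_force: [1.5, 0.6, 0.5]
gripper_width: 0.0434
gripper_force: 0.0
```

```bash
python3 - <<'E'
from h import *
snap('scene','s7.png'); snap('side','s8.png')
a=np.load('pics/s7.png.npz')['img'][165:315,110:400]
b=np.load('pics/s8.png.npz')['img'][105:300,220:400]
f=lambda im,s:cv2.resize(cv2.convertScaleAbs(im,alpha=1.5),s,interpolation=cv2.INTER_CUBIC)
cv2.imwrite('pics/s7c.png',cv2.cvtColor(f(a,(797,412)),cv2.COLOR_RGB2BGR)); cv2.imwrite('pics/s8c.png',cv2.cvtColor(f(b,(540,585)),cv2.COLOR_RGB2BGR))
E
```

```text
(no output)
```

View pics/s7c.png

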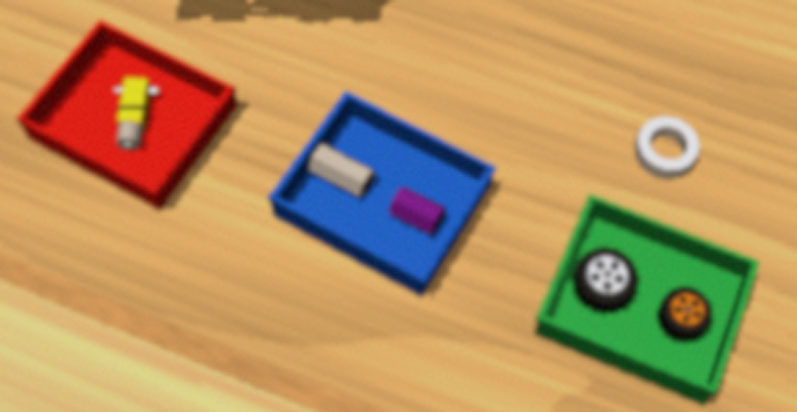

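View pics/s8c.png

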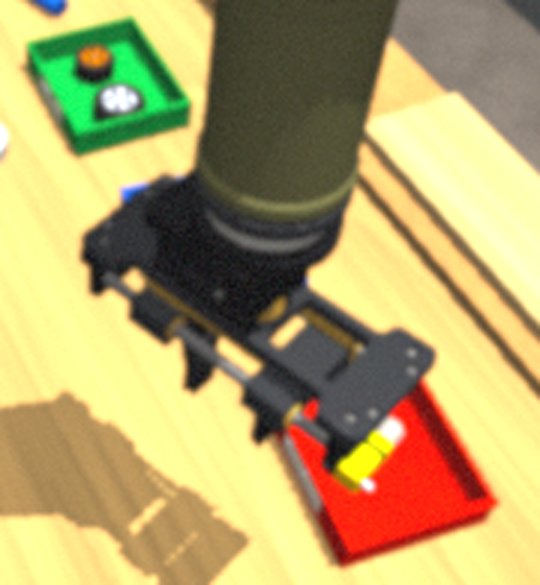

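send_rows --increments '[{"tx": 10,"ty": 50,"tz": 15,"rx": 0,"ry": 0,"rz": 0.15,"gripper": 0},{"tx": 20,"ty": 105,"tz": 30,"rx": 0,"ry": 0,"rz": 0.3,"gripper": 0},{"tx": 30,"ty": 160,"tz": 45,"rx": 0,"ry": 0,"rz": 0.45,"gripper": 0},{"tx": 40,"ty": 215,"tz": 60,"rx": 0,"ry": 0,"rz": 0.6,"gripper": 0},{"tx": 50,"ty": 270,"tz": 60,"rx": 0,"ry": 0,"rz": 0.75,"gripper": 0}]'

```text
t: 24.2
eef_pos: [0.5556, 0.0465, 0.2306]
tool_rot: [-2.656, -1.678, -0.004]
wrist_force: [0.8, -0.3, -0.2]
gripper_width: 0.0437
gripper_force: 0.0
```

send_rows --increments '[{"tx": 10,"ty": 50,"tz": 0,"rx": 0,"ry": 0,"rz": 0.1,"gripper": 0},{"tx": 20,"ty": 100,"tz": 0,"rx": 0,"ry": 0,"rz": 0.2,"gripper": 0},{"tx": 30,"ty": 140,"tz": 0,"rx": 0,"ry": 0,"rz": 0.3,"gripper": 0},{"tx": 30,"ty": 140,"tz": 0,"rx": 0,"ry": 0,"rz": 0.3,"gripper": 0},{"tx": 30,"ty": 140,"tz": 0,"rx": 0,"ry": 0,"rz": 0.3,"gripper": 0}]'

```text
t: 24.82
eef_pos: [0.5842, 0.1838, 0.2287]
tool_rot: [-2.38, -2.048, 0.001]
wrist_force: [0.5, 0.4, 0.0]
gripper_width: 0.0434
gripper_force: 0.0
```

```bash
python3 - <<'E'
from h import *
snap('wrist','s9.png'); print(ctrl.observe()['eef_pos'])
E
```

```text
[0.58441742 0.18276305 0.22886369]
```

View pics/s9.png

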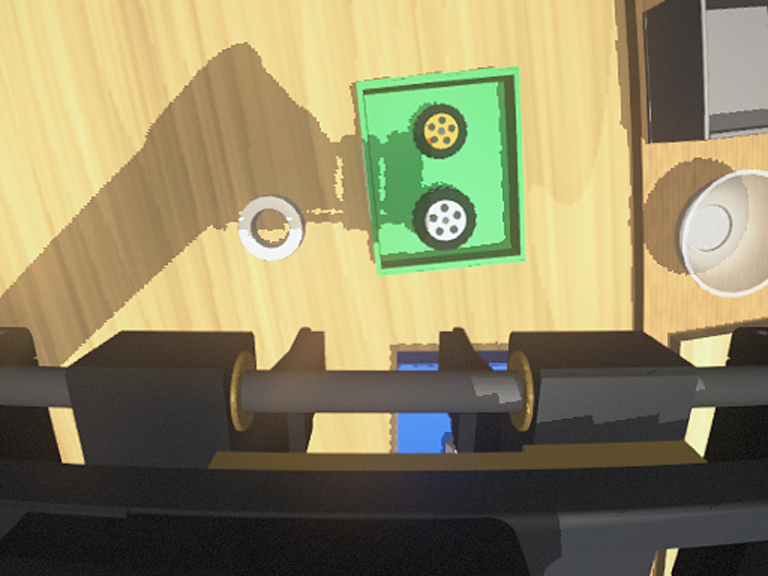

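```bash
python3 - <<'E'
from h import *
c=np.load('pics/s9.png.npz'); im=c['img']
print((c['R']).round(2).tolist(),(-c['R'].T@c['t']).round(3))
cr=im[60:175,265:330]
cv2.imwrite('pics/s9c.png',cv2.cvtColor(cv2.resize(cv2.convertScaleAbs(cr,alpha=1.3),None,fx=5,fy=5,interpolation=cv2.INTER_CUBIC),cv2.COLOR_RGB2BGR))
E
```

```text
[[0.99, -0.15, -0.0], [-0.14, -0.95, 0.26], [-0.04, -0.26, -0.97]] [0.595 0.254 0.391]
```

View pics/s9c.png

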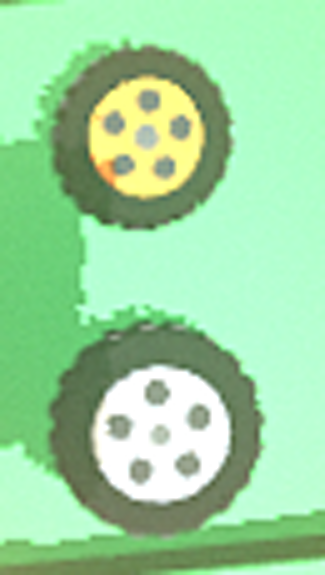

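The close-up matches flat wheels: the white hub's offset from its tyre is what perspective predicts. I'm handing the job in.

```bash
python3 -c "
from rig import ctrl
print(ctrl.sign_off())"
```

```text
the job is handed in; nothing more can be done
None
```

The job is handed in at about 25 s of the 115 s allowed: both wheels are in the green bin, both hex nuts in the blue bin and the gear motor in the red bin; all looked flat and apart in the last pictures, and the arm never went near the tub or the tape.

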